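Top up the reagent crate

ROBOT

A 6-joint arm with a two-finger parallel gripper is mounted at the origin on the work surface. World frame = base frame: x ahead of the robot, y to its left, z up, the work surface at z = 0. Lengths are in m, angles in degrees, forces in N, time in s.
With the tool pointing down it reaches from about 0.375 to 0.75 m from the base axis. Payload 9 kg.
Tool frame: the origin (TCP) lies where the fingers leave the gripper's body, on its centre line; the fingertips stand 73 mm ahead of it and the grasp point (between the pads) lies 54 mm ahead of it (robot.tip_reach is the distance from the TCP to the fingertips, in m); z points along the fingers, y is the direction in which the jaws open and shut (so a half turn about z gives the same grasp; the last joint's range is limited). The gripper opens to 85 mm and grips with 20 to 120 N. Pads are 22 mm wide; open, the fingers measure 114 mm over their backs; the gripper's body (76 mm by 85 mm) begins 54 mm behind the grasp point. The pads swing forward as they close: fully open they stand 13 mm farther back than shut.
Start: joints at [-88.218, 5.964, 5.575, 89.605, 0, 77.527], TCP at [0.148, -0.582, 0.304] pointing down, gripper open.
Joint ranges: [-171.21, 171.21], [-48.23, 106.86], [-62.78, 66.21], [-105.2, 120.99], [-86.42, 89.51], [-180, 180]. Speed limits (degrees/s): [127.2, 127.2, 147.25, 180, 180, 180].

INTERFACE

Orientations are given as [roll, pitch, yaw] about the fixed x, y, z axes, in that order (R = Rz(yaw) Ry(pitch) Rx(roll)).
In Python, from plant import robot gives the robot as it stands. Calls block until the motion is done:
- robot.move_pose(position, orientation): joint-space move of the TCP to a pose.
- robot.line_to(position, vel=0.15, rotation=None, guard=None): straight line of the TCP; rotation=None keeps the orientation; vel is the mean speed in m/s. With guard (N) it stops when the force on the tool has changed by that much, and returns True; else False.
- robot.goto_joints(angles): joint-space move.
- robot.set_gripper(opening): finger opening in m; the grip force is fixed at half the most; returns when the fingers have stopped.
- robot.pause(seconds).
- robot.ik(position, orientation): joint angles nearest the present ones, or None.
- robot.observe(): the state.
- robot.grab_frame(name): name is "side" or "top"; returns the picture (400x640x3 uint8, blue, green, red); there is no depth.
- robot.get_calibration(name): a dict with "vertical_fov" (degrees; the focal length in pixels is half the picture's height over the tangent of half this angle, whatever the lens; pixels are square), "cx", "cy" (the principal point, pixels), "k1" (the pictures are not rectified: a ray, as slopes to the right and down, at radius r is drawn at 1 + k1 r^2 times it, then the intrinsics apply), "rvec" (rotation vector, rad) and "tvec" (3), from world to camera coordinates, as OpenCV has them. Camera axes: x right, y down, z forward; pixel columns grow to the right and rows downward; lengths in m; the calibration is good to about 2 mm. A picture is of the moment at which its call begins. get_calibration takes no time and is no camera call.
A pose or a line that the arm cannot do raises robot.IKError and nothing moves.
- robot.job_done(): hands the job in, once; it reports no verdict.
The state is a dict: "time": time; "q": joint angles; "qvel": joint speeds; "joint_torque": joint torques, N m; "tool_pos": TCP position; "tcp_rot": TCP orientation; "ft_force": force on the tool from outside, world axes, zero at the start; "torque": the same for the moment, N m; "gripper_width": finger opening in m.
Only numpy, scipy, OpenCV 4.12 (cv2) and the standard library are available. Lean on these libraries where they do the work, as an engineer would, in place of code of your own. Each camera call takes 0.05 s, during which the arm holds its last target. There are 200 camera calls.

TASK

The covered reagent crate has two empty cells. Take the two loose bottles that are the same as those already in the crate and stand one in each empty cell, right down on the floor of the cell. Keep them upright and lower them in, do not drop them.

Things in the scene. Friction and masses are not known exactly. Their poses are not given: they have to be found in the camera images.
- bottle_a_mid (a point): White round reagent bottle like the four in the crate: body 46 mm across, straight to 84 mm up, then a 34 mm cap from 90 mm to the top; 110 mm tall, 0.1-0.2 kg, upright on the table on the robot's right, 35 mm free round it. Point: its centre, 55 mm above its foot, z its axis. Grip from above 10-15 mm over this point, any yaw. Not the squat jar, tall slim bottle or small vial beside it; places change.
- bottle_b_mid (a point): Second loose reagent bottle, the same as the first in every way (46 mm across, 110 mm tall, 34 mm cap). Point: its centre, 55 mm above its foot, z its axis. Gripped with the fingertips at least 40 mm above its foot, they stay clear of the crate's cover when it stands in a cell. Either bottle may go in either empty cell.
- cell_a_floor (a point): Centre of the floor (3 mm above the table) of one empty cell, z up. The crate: fixed low black box 205 x 300 x 40 mm, yaw within 17 degrees, its flat grey cover (top 40 mm above the table) with six round 66 mm openings, two rows of three, 95 mm apart, one per cell. Bottles stand up through four, caps at 113 mm; the two empty ones are dark holes. Which are empty changes.
- cell_b_floor (a point): The same point of the crate's other empty cell: centre of its floor, 3 mm above the table, z up. A bottle standing in a cell has its centre 55 mm above this point and 10 mm of play all round in the 66 mm opening of the cover.
There are look-alikes about, which are no part of the job. What is shaped like the part that bears bottle_b_mid but orange is not meant.

How it is judged:
By the outcome, as a careful person would: the job done as asked, in the order asked, and still so for the second after the job is handed in, with the robot touching nothing.
It also fails if it takes over 66 s, if anything falls off the work surface, if the arm or the gripper's body presses on something with over 40 N, if the wrist force passes 120 N, or if a joint passes its speed limit or range.

## Working session

There is one attempt and no reset: what is moved stays moved. The work goes in short steps, each a Python script; the robot and the scene stay as the last script left them, time stands still between calls to the robot, and variables do not carry over. Pictures are saved under pics/ and viewed, about 8 in all and at most 12, crops included, and the job is handed in when it is done.

```bash
mkdir -p pics; ls; python3 - <<'E'
from plant import robot
import cv2
for n in("top","side"):
    cv2.imwrite(f"pics/{n}0.png",robot.grab_frame(n)); print(n,robot.get_calibration(n))
print(robot.observe())
E
```

```text
pics
top {'vertical_fov': 44.48804368217602, 'cx': 315.2097307962207, 'cy': 204.18393523515314, 'k1': -0.053312539310659046, 'rvec': array([ 2.1562572 , -2.1750879 ,  0.10192384]), 'tvec': array([-0.0659222 ,  0.54993301,  1.29555905])}
side {'vertical_fov': 42.835071836283284, 'cx': 316.4215616916413, 'cy': 196.81075657410184, 'k1': -0.09479371424669487, 'rvec': array([ 0.50894402, -2.69655252,  1.21574718]), 'tvec': array([0.4766626 , 0.21979301, 1.02922008])}
{'time': 0.1, 'q': array([-8.82175963e+01,  5.99367232e+00,  5.53114268e+00,  8.96056919e+01,
        1.07317151e-03,  7.75262679e+01]), 'qvel': array([-0.01085789, -0.06270177, -0.03277043, -0.00014475,  0.03946338,
       -0.07098459]), 'joint_torque': array([ 6.06653644e-03, -5.58208430e+01,  5.04720747e+01,  1.30703906e-02,
       -2.00080203e-04, -3.73992549e-06]), 'tool_pos': array([ 0.14775626, -0.58129383,  0.30321205]), 'tcp_rot': array([-1.79933621e+02, -1.57831435e-02,  1.42561260e+01]), 'ft_force': array([0.29900433, 0.42645107, 0.05713731]), 'torque': array([-0.00087522,  0.0293035 , -0.02588392]), 'gripper_width': 0.08538797668795176}
```

View pics/top0.png

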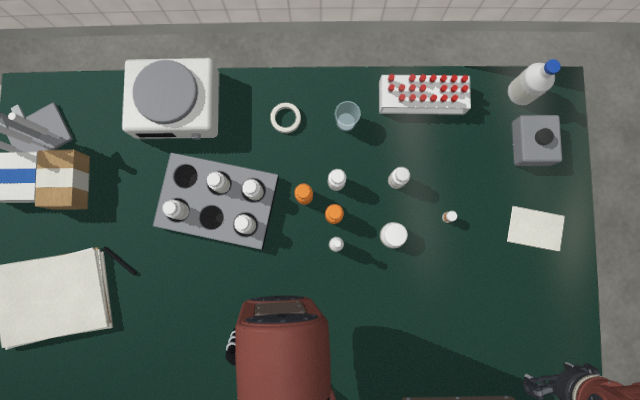

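View pics/side0.png

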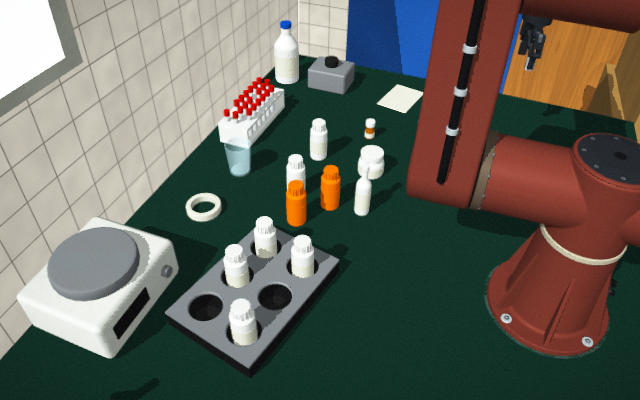

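The top view shows two white round bottles, at (337,180) and (400,178). The look-alikes are the orange pair (304,193)/(334,213), slim bottle (336,244), squat jar (394,235) and vial (450,217). The empty cells are dark holes at (185,176) and (211,217). Next I'll measure these points and confirm them in one enlarged crop.

```bash
cat > h.py <<'E'
import numpy as np, cv2
from plant import robot
def cam(n):
    c=robot.get_calibration(n); f=200/np.tan(np.radians(c["vertical_fov"]/2))
    K=np.array([[f,0,c["cx"]],[0,f,c["cy"]],[0,0,1.]]); return K,np.array([c["k1"],0,0,0,0.]),c["rvec"],c["tvec"]
def proj(n,P):
    K,d,r,t=cam(n); return cv2.projectPoints(np.float64(P).reshape(-1,1,3),r,t,K,d)[0].reshape(-1,2)
def back(n,uv,z):
    K,d,r,t=cam(n); R=cv2.Rodrigues(r)[0]
    m=cv2.undistortPoints(np.float64(uv).reshape(-1,1,2),K,d).reshape(-1,2)
    D=np.c_[m,np.ones(len(m))]@R; C=-R.T@t
    return C+D*((z-C[2])/D[:,2])[:,None]
def circ(c,rad,z):
    a=np.linspace(0,2*np.pi,60); return np.c_[c[0]+rad*np.cos(a),c[1]+rad*np.sin(a),0*a+z]
E
python3 - <<'E'
from h import *
im=cv2.imread("pics/top0.png"); si=cv2.imread("pics/side0.png")
# dark holes: both views
for n,I,seeds in(("top",im,[(185,176),(211,217)]),("side",si,[(207,307),(275,296)])):
    g=I.max(2)
    for s in seeds:
        m=(g<62).astype(np.uint8)
        k,l=cv2.connectedComponents(m); mm=(l==l[s[1],s[0]]).astype(np.uint8)
        ct=max(cv2.findContours(mm,0,2)[0],key=cv2.contourArea)
        P=back(n,ct.reshape(-1,2),.04)[:,:2].astype(np.float32)
        (c,rr)=cv2.minEnclosingCircle(P); print(n,s,g[s[1],s[0]],mm.sum(),np.round(c,4),round(rr,4))
# bottles: rough
for uv,nm in(((337,175),'B1'),((400,173),'B2')):print(nm,back("top",[uv],.11).round(4))
# cover corners
hsv=cv2.cvtColor(im,cv2.COLOR_BGR2HSV); print(hsv[195,200],hsv[215,180],hsv[100,0+60])
g=cv2.inRange(hsv,(0,0,80),(180,60,150)); g[:148]=0; g[255:]=0; g[:,:148]=0; g[:,282:]=0
pts=np.argwhere(g)[:,::-1]; r=cv2.minAreaRect(back("top",pts,.04)[:,:2].astype(np.float32)); print("cover",r)
b=lambda I,x,y,w,h,k:cv2.resize(I[y:y+h,x:x+w],None,fx=k,fy=k,interpolation=cv2.INTER_CUBIC)
A=b(im,285,145,130,115,3);B=b(si,265,100,130,115,3)
cv2.imwrite("pics/crop1.png",np.hstack([A,B]))
E
```

```text
top (185, 176) 34 409 [0.6293 0.2817] 0.0317
top (211, 217) 30 428 [0.5159 0.2097] 0.0318
side (207, 307) 31 682 [0.6299 0.2852] 0.0319
side (275, 296) 32 673 [0.5163 0.2141] 0.0324
B1 [[ 0.6153 -0.1275  0.11  ]]
B2 [[ 0.619  -0.2885  0.11  ]]
[113   7 155] [ 20   6 134] [81 99 80]
cover ((0.5627992749214172, 0.19987264275550842), (0.30283665657043457, 0.20826920866966248), 77.64229583740234)
```

View pics/crop1.png

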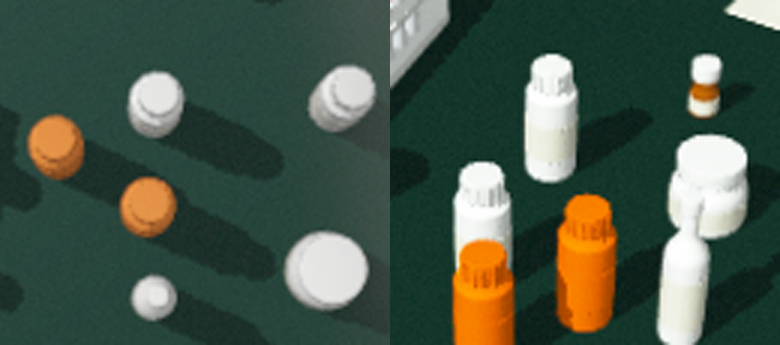

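The crop confirms it: the two white capped bottles match those in the crate, and the rest differ in shape or colour. The cells also check out: they are 134 mm apart (95√2) and the cover measures 303x208 mm. Next I'll fit the bottle silhouettes.

```bash
python3 - <<'E'
from h import *
from scipy.optimize import minimize
def sil(n,c):
    S=8; m=np.zeros((400*1,640),np.float32)
    M=np.zeros((400*4,640*4),np.uint8)
    for r,z0,z1 in((.023,0,.084),(.017,.084,.11)):
        p=proj(n,np.vstack([circ(c,r,z0),circ(c,r,z1)])); h=cv2.convexHull(((p+.5)*4).astype(np.float32)).round().astype(np.int32)
        cv2.fillPoly(M,[h],1)
    return cv2.resize(M.astype(np.float32),(640,400),interpolation=cv2.INTER_AREA)
def fit(n,c0,box):
    I=cv2.imread(f"pics/{n}0.png"); hsv=cv2.cvtColor(I,cv2.COLOR_BGR2HSV)
    m=((hsv[...,2]>115)&(hsv[...,1]<70)).astype(np.float32); x,y,w,h=box
    f=lambda c:((sil(n,c)-m)[y:y+h,x:x+w]**2).sum()
    r=minimize(f,c0,method="Nelder-Mead",options=dict(initial_simplex=np.array(c0)+[[.01,0],[-.006,.01],[-.006,-.01]],xatol=2e-4,fatol=.1))
    print(n,c0,r.x.round(4),round(r.fun,1),m[y:y+h,x:x+w].sum()); return r.x
a=fit("top",[.613,-.130],(322,160,32,36)); b=fit("top",[.617,-.293],(382,160,36,36))
fit("side",[.617,-.293],(303,112,32,52))
for nm,uv in(("or1",(305,188)),("or2",(335,210)),("slim",(337,242)),("jar",(394,235))): print(nm,back("top",[uv],.1)[0,:2].round(3))
robot.tip_reach and print(robot.tip_reach)
for p in(a,b):print([ (y, None if (q:=robot.ik([*p,.122],[180,0,y])) is None else q[-1].round()) for y in(-60,-30,0,30,60,90)])
for p in((.6296,.2835),(.516,.212)):print([ (y, None if (q:=robot.ik([*p,.124],[180,0,y])) is None else q[-1].round(), robot.ik([*p,.28],[180,0,y]) is None) for y in(-57.4,32.6,122.6)])
E
```

```text
top [0.613, -0.13] [ 0.6151 -0.1276] 6.0 314.0
top [0.617, -0.293] [ 0.6186 -0.2943] 6.7 356.0
side [0.617, -0.293] [ 0.6209 -0.2949] 9.8 666.0
or1 [ 0.584 -0.045]
or2 [ 0.527 -0.122]
slim [ 0.445 -0.126]
jar [ 0.461 -0.271]
0.0726
[(-60, np.float64(-144.0)), (-30, np.float64(-174.0)), (0, np.float64(156.0)), (30, np.float64(126.0)), (60, np.float64(96.0)), (90, np.float64(66.0))]
[(-60, np.float64(-156.0)), (-30, np.float64(174.0)), (0, np.float64(144.0)), (30, np.float64(114.0)), (60, np.float64(84.0)), (90, np.float64(54.0))]
[(-57.4, np.float64(-109.0), False), (32.6, np.float64(161.0), False), (122.6, np.float64(71.0), False)]
[(-57.4, np.float64(-114.0), False), (32.6, np.float64(156.0), False), (122.6, np.float64(66.0), False)]
```

Both views agree within 2.5 mm on B2, and B1 gives a good fit. I'll do B2 → cell A first, gripping 13 mm above the centre, with guarded lowering.

```bash
cat >> h.py <<'E'
G=.122; HI=.29
def pick(c,yaw):
    robot.move_pose([*c,HI],[180,0,yaw]); robot.set_gripper(.075)
    robot.line_to([*c,.20],.25)
    if robot.line_to([*c,G],.1,guard=10): print("CONTACT",robot.observe()["tool_pos"]); return False
    robot.set_gripper(0); o=robot.observe(); zg=o["tool_pos"][2]
    print("grip",o["gripper_width"],o["tool_pos"].round(4))
    if not .042<o["gripper_width"]<.05: return False
    robot.line_to([*c,HI],.15); o=robot.observe(); print("lift",o["gripper_width"],o["ft_force"].round(2),o["time"]); return zg
def place(c,yaw,zg):
    robot.move_pose([*c,HI],[180,0,yaw]); robot.line_to([*c,zg+.055],.15); robot.pause(.2)
    if robot.line_to([*c,zg+.012],.06,guard=8): print("EARLY CONTACT",robot.observe()); return False
    hit=robot.line_to([*c,zg-.002],.015,guard=4); o=robot.observe()
    print("down",hit,"foot z",o["tool_pos"][2]-zg,o["tool_pos"].round(4),o["ft_force"].round(2))
    return True
def release(c):
    robot.set_gripper(.066); z=robot.observe()["tool_pos"]
    robot.line_to([z[0],z[1],HI],.15); print("t",robot.observe()["time"])
E
python3 - <<'E'
from h import *
A=(.6296,.2832)
zg=pick((.6195,-.2946),100)
if zg and place(A,122.6,zg):
    T,S=robot.grab_frame("top"),robot.grab_frame("side")
    k=lambda I,x,y,w,h:cv2.resize(I[y:y+h,x:x+w],(w*3,h*3),interpolation=cv2.INTER_CUBIC)
    cv2.imwrite("pics/pl1.png",np.hstack([k(T,150,140,130,115),k(S,160,220,130,115)]))
E
```

```text
grip 0.04480434431171155 [ 0.6198 -0.2949  0.123 ]
lift 0.044643551593565 [-0.75 -0.03 -0.9 ] 5.45
down True foot z 0.003027686579674213 [0.6295 0.2832 0.126 ] [-0.98 -0.    5.61]
```

View pics/pl1.png

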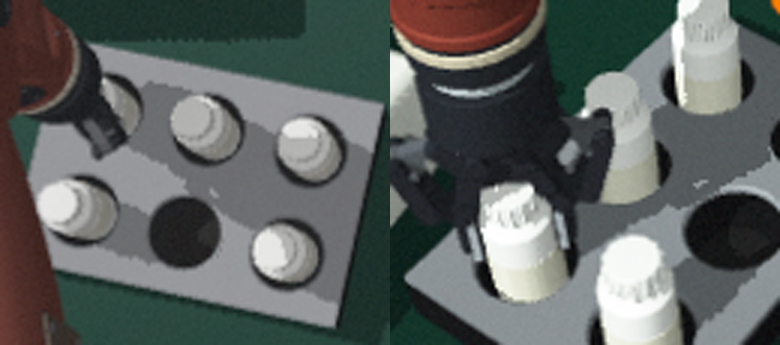

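The crops show the bottle standing through its opening, at about (525,250) in the side crop. Contact came at a foot height of 3.0 mm, which is the cell floor. I'll release it and move the second bottle.

```bash
python3 - <<'E'
from h import *
release((0,0)); B=(.516,.2115)
zg=pick((.616,-.128),143)
if zg and place(B,122.6,zg):
    release(B)
    o=robot.observe()["tool_pos"]; robot.move_pose([.45,-.25,.33],[180,0,122.6])
    T,S=robot.grab_frame("top"),robot.grab_frame("side")
    k=lambda I,x,y,w,h:cv2.resize(I[y:y+h,x:x+w],(w*3,h*3),interpolation=cv2.INTER_CUBIC)
    cv2.imwrite("pics/pl2.png",np.hstack([k(T,145,140,130,130),k(S,160,210,130,130)])); print(robot.observe()["time"])
E
```

```text
t 11.8167
grip 0.044800702172424205 [ 0.6165 -0.1283  0.123 ]
lift 0.04497867487926402 [-0.65  0.87 -1.32] 16.6833
down True foot z 0.002970957726379106 [0.516  0.2115 0.126 ] [ 0.05 -0.34  4.26]
t 22.2083
24.0167
```

View pics/pl2.png

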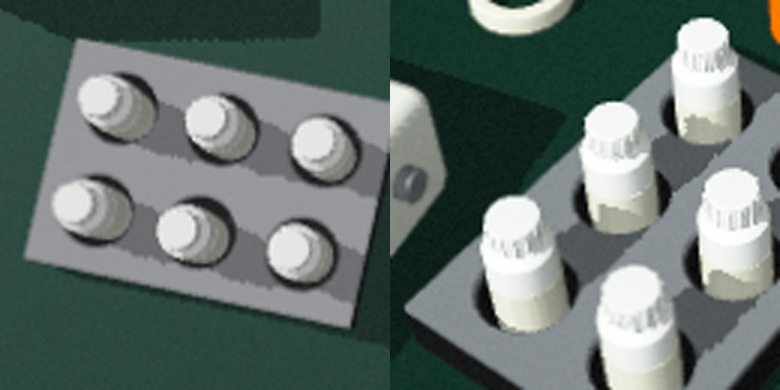

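All six cells now hold upright bottles standing clear of their rims. The two new ones, at about (520,265) and (735,235) in the side crop, stand as deep as the others.

```bash
python3 -c "
from plant import robot
robot.job_done()"
```

```text
the job is handed in; nothing more can be done
```

Both loose white reagent bottles now stand upright in the two empty cells, and the job is handed in. I picked them out from the orange bottles, squat jar, slim bottle and vial by shape and colour.

- **Placing:** I lowered each bottle under a force guard until it touched. Contact came at foot heights of 3.03 mm and 2.97 mm, against a cell floor at 3 mm, and only then did I release.
- **Last pictures:** All six cells hold upright bottles, clear of their openings. The gripper was away from everything at about 24 s of the 66 s allowed.
- **Disagreement:** The top and side cameras differed by about 4 mm in y on the cell centres. I used points between them, well inside the 10 mm of play. No check failed.

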